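Isolate and lock off the detector stand

TASK

Isolate the detector stand and lock it off: throw all three isolator levers from ON (leaning towards the robot) over to OFF, each fully home, then slide the locking bar across to its stop. The levers are interlocked in an order that is not marked, so feel gently which one is free, never force a blocked one, and leave the things lying around alone.

Things in the scene. Friction and masses are not known exactly. Their poses are not given: they have to be found in the camera images.
- bank: Isolator bank: grey housing 380 mm (its y) x 240 mm (its x), aluminium deck on top, 115 mm high; fixed, place and yaw vary (0.3 rad). Origin: centre of its underside; x points from the ON side (robot's) to the OFF side, z up. Three like levers rise through deck slots at x = 0, y = -75, 0, +75 mm, turning about y on pivots at height 100 mm: ON leans 0.5 rad to -x, OFF 0.5 rad to +x.
- lever_right (a joint): Lever at bank y = -75 mm: angle in rad, 0 = ON, 1.0 = OFF fully home on a firm buffer that gives 1 to 2 mm under load (reads up to 1.03). A free lever moves evenly against about 3 to 5 N at its grip and stays where it is left; starts at 0 to 0.03.
- lever_mid (a joint): Lever at bank y = 0: as lever_right. The interlock inside the housing: at first one lever is free; fully home (past 0.9) it frees a second, and that one the third. Which is first, second, third changes every time and cannot be seen.
- lever_left (a joint): Lever at bank y = +75 mm: as lever_right. Any blocked lever gives 3 to 5 mm at the grip, then resists, about 4 N more per mm pushed (10 N at about 0.08 rad, 20 N at 0.09); more than about 30 N at the grip harms the interlock. Touching it gently does no harm.
- grip_right (a point): Middle of the black grip of lever_right (bank y = -75 mm), on the lever's axis, 85 mm from its pivot; moves with the lever (axes equal the bank's in ON, turning about y). Steel shank 12 mm thick up to 50 mm from the pivot, then the round grip, 17 mm thick growing to 25 mm, rounded end 113 mm from the pivot. The pivot is 15 mm below the deck.
- grip_mid (a point): Middle of the black grip of lever_mid (bank y = 0 mm), on the lever's axis, 85 mm from its pivot; moves with the lever (axes equal the bank's in ON, turning about y). Steel shank 12 mm thick up to 50 mm from the pivot, then the round grip, 17 mm thick growing to 25 mm, rounded end 113 mm from the pivot. The pivot is 15 mm below the deck.
- grip_left (a point): Middle of the black grip of lever_left (bank y = 75 mm), on the lever's axis, 85 mm from its pivot; moves with the lever (axes equal the bank's in ON, turning about y). Steel shank 12 mm thick up to 50 mm from the pivot, then the round grip, 17 mm thick growing to 25 mm, rounded end 113 mm from the pivot. The pivot is 15 mm below the deck.
- lock_bar (a joint): Locking bar, a flat steel comb along y, 12 to 22 mm above the deck: spine at bank x -44 to -31 mm, three tongues reaching to x = +6. In m: 0 = drawn back, 0.038 = home (a tongue before each shank bars its return to ON); starts at 0 to 0.004. Slides to bank +y against about 3 N, stays put; its end stop is firm. It stops hard at 25 mm if a lever is not home. Two bridges over it reach 27 mm above the deck.
- bar_knob (a point): On the axis of the bar's upright black post, 40 mm above the deck; moves with the bar, axes as the bank's. Post 18 mm thick, 12 to 62 mm above the deck, at bank x = -37.5 mm, y = -142 mm when drawn back and -104 mm when home (the bar's -y end). Clear deck for 35 mm on its -y side, where it is pushed.
- bolt2 (a joint): Interlock bolt inside the housing, unseen, that holds the second lever to come free (whichever that is): 0 m = shot (lever blocked), beyond 0.013 = drawn (free; about 0.022 when the lever before it is home).
- bolt3 (a joint): Interlock bolt inside the housing, unseen, that holds the third lever to come free (whichever that is): 0 m = shot (lever blocked), beyond 0.013 = drawn (free; about 0.022 when the lever before it is home).
- padlock: Bystander, to be left alone: brass padlock 36 x 40 mm, 20 mm thick, lying on the bank's deck near the far left corner; origin at the centre of its underside.
- screwdriver: Bystander, to be left alone: screwdriver 150 mm long, lying along y on the deck's near left part; origin at the centre of its underside.
- multimeter: Bystander, to be left alone: grey multimeter 85 x 165 x 34 mm, lying; origin at the centre of its underside.
- tape_roll: Bystander, to be left alone: roll of white tape, 104 mm across, 48 mm high, lying flat; origin at the centre of its underside.
- spray: Bystander, to be left alone: clear bottle with white cap, 52 mm thick, 150 mm tall, standing; origin at the centre of its underside.
- mug: Bystander, to be left alone: white mug, 80 mm across, 92 mm tall; origin at the centre of its underside.
- spanner: Bystander, to be left alone: spanner 170 mm long, lying on the table; origin at the centre of its underside.
- junction_box: Bystander, to be left alone: small grey junction box 55 x 85 x 40 mm; origin at the centre of its underside.

How it is judged:
By the outcome, as a careful person would: the job done as asked, in the order asked, and still so for the second after the job is handed in, with the robot touching nothing.
It also fails if it takes over 64 s, if anything falls off the work surface, if the arm or the gripper's body presses on something with over 40 N, if the wrist force passes 120 N, or if a joint passes its speed limit or range.

ROBOT

A 6-joint arm with a two-finger parallel gripper is mounted at the origin on the work surface. World frame = base frame: x ahead of the robot, y to its left, z up, the work surface at z = 0. Lengths are in m, angles in rad, forces in N, time in s.
With the tool pointing down it reaches from about 0.25 to 0.725 m from the base axis. Payload 4 kg.
Tool frame: the origin (TCP) lies at the very end of the fingers, on their centre line; the grasp point (between the pads) lies 19 mm behind it; z points along the fingers, y is the direction in which the jaws open and shut (so a half turn about z gives the same grasp; the last joint's range is limited). The gripper opens to 85 mm and grips with 20 to 120 N. Pads are 22 mm wide; open, the fingers measure 114 mm over their backs; the gripper's body (76 mm by 85 mm) begins 54 mm behind the grasp point. The pads swing forward as they close: fully open they stand 13 mm farther back than shut.
Start: joints at [1.299, 0.241, 0.005, 1.335, 0, 1.571], TCP at [0.134, 0.482, 0.231] pointing down, gripper open.
Joint ranges: [-2.72, 2.72], [-1.05, 1.87], [-1.09, 1.28], [-1.99, 2.15], [-1.42, 1.44], [-3.14, 3.14]. Speed limits (rad/s): [2.79, 2.79, 3.14, 3.14, 3.14, 3.14].

INTERFACE

Orientations are given as a unit quaternion [x, y, z, w].
In Python, from workcell import bot, camera gives the robot as it stands. The module is installed in compiled form; this text tells all that it offers.
- The arm moves only by the tool send_rows, never from a script. Its argument "deltas" is a list of rows, each an object with "grip": the opening, from 0 (shut) to 1 (fully open); "translation": the shift along the tool's x, y, z in m, a list of three; "twist": the turn, a rotation vector about the tool's x, y, z in degrees, a list of three. A call has 1 to 5 rows; each row is the pose to reach, as a shift and turn from the pose measured when the call began, along the tool's axes at that moment; what a row does not reach only later rows make up. A row lasts 1/8 s, in which the tool goes at most 62.5 mm and 10.7 degrees, less where a joint would pass 70% of its speed; a pose out of reach is approached as far as the arm can. A call with a gripper value outside its range is refused whole. The fingers move at their own pace and stop on an object; the grip force is fixed at half the most. Time passes only in rows, so rows that repeat a pose let the fingers close. It gives the time, the measured TCP pose, the force and the opening at its end, in the units of the state.
- bot.get_obs(): the state, without advancing time (a new reading comes with each control period).
- camera(name): name is "scene" or "top" or "wrist"; returns a dict with "color" (480x640x3 uint8, blue, green, red), "intrinsics" (3x3 intrinsics, pixels), "xyz" and "rotation" of the camera in the world. Camera axes: x right, y down, z forward; pixel columns grow to the right and rows downward; lengths in m; the calibration is good to about 2 mm. A picture is of the moment at which its call begins. There is no depth.
- bot.job_done(): hands the job in, once; it reports no verdict.
The state is a dict: "clock": time; "joint_pos": joint angles; "joint_vel": joint speeds; "tau": joint torques, N m; "eef_pos": TCP position; "tool_rot": TCP orientation; "ft_force": force on the tool from outside, world axes, zero at the start; "ft_torque": the same for the moment, N m; "grip_width": finger opening in m.
Only numpy, scipy, OpenCV 4.12 (cv2) and the standard library are available. Lean on these libraries where they do the work, as an engineer would, in place of code of your own. Each camera call takes 0.05 s, during which the arm holds its last target.

## Working session

There is one attempt and no reset: what is moved stays moved. The work goes in short steps, Python scripts to look and compute and a tool call to move; the robot and the scene stay as the last step left them, time stands still between calls to the robot, and variables do not carry over. Pictures are saved under pics/ and viewed, and the job is handed in when it is done.

Besides the shell and the picture viewer there is one more tool, called after ">>>" in YAML: its name, and indented under it one key for each argument. send_rows: Moves the arm, as the interface text tells. Its arguments: {"type":"object","properties":{"deltas":{"type":"array","items":{"type":"object","properties":{"grip":{"type":"number"},"translation":{"type":"array","items":{"type":"number"}},"twist":{"type":"array","items":{"type":"number"}}}}}},"required":["deltas"]}

```bash
mkdir -p pics
python3 - <<'E'
from workcell import bot,camera
import cv2,numpy as np
o=bot.get_obs()
for k,v in o.items(): print(k,np.round(v,4))
for n in("scene","top","wrist"):
    c=camera(n); cv2.imwrite(f"pics/{n}0.png",c["color"]); print(n,np.round(c["intrinsics"],1).tolist(),np.round(c["xyz"],4),np.round(c["rotation"],4).tolist())
E
```

```text
clock 0.0
joint_pos [ 1.299   0.2414  0.0037  1.3352 -0.      1.5708]
joint_vel [ 0.      0.0014 -0.0005 -0.0013  0.0009  0.0011]
tau [ 1.10000e-03 -3.72318e+01  2.52407e+01  1.69000e-02  2.00000e-04
  0.00000e+00]
eef_pos [0.1341 0.481  0.2304]
tool_rot [ 1.355e-01  9.908e-01 -1.100e-03 -1.000e-04]
ft_force [0.6376 0.4601 0.3278]
ft_torque [-0.0376  0.0406  0.0258]
grip_width 0.0853
scene [[449.9, 0.0, 312.9], [0.0, 449.9, 243.1], [0.0, 0.0, 1.0]] [0.9464 0.5239 1.0661] [0.3127, 0.897, -0.2942, -0.1051]
top [[624.1, 0.0, 318.2], [0.0, 624.1, 250.9], [0.0, 0.0, 1.0]] [ 0.2222 -0.0044  1.6389] [-0.6998, 0.7077, -0.0646, 0.0722]
wrist [[428.8, 0.0, 310.3], [0.0, 428.8, 241.6], [0.0, 0.0, 1.0]] [0.0706 0.4991 0.3746] [0.7894, 0.5997, 0.0786, 0.1052]
```

View pics/top0.png

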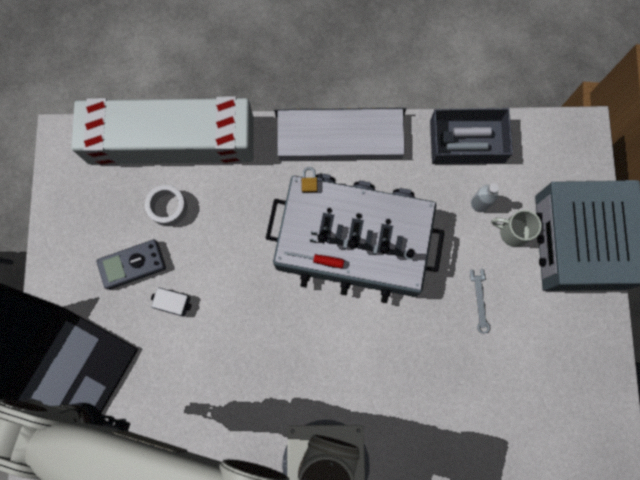

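View pics/scene0.png

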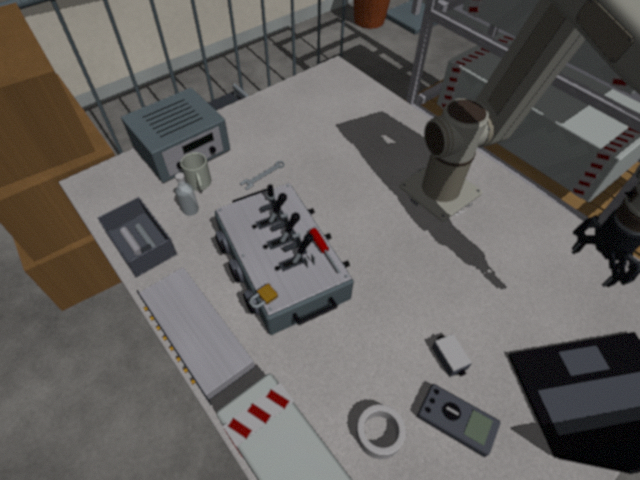

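Run:
```python
import cv2
a=cv2.imread("pics/top0.png")[160:310,260:460]; cv2.imwrite("pics/top0c.png",cv2.resize(a,None,fx=4,fy=4,interpolation=cv2.INTER_CUBIC))
a=cv2.imread("pics/scene0.png")[175:340,205:365]; cv2.imwrite("pics/scene0c.png",cv2.resize(a,None,fx=3.6,fy=3.6,interpolation=cv2.INTER_CUBIC))
```

```text
(no output)
```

View pics/top0c.png

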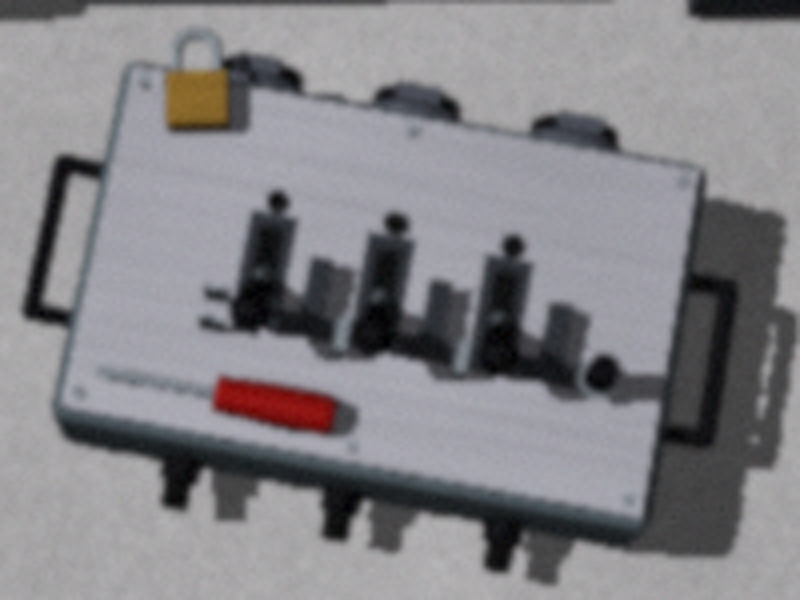

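View pics/scene0c.png

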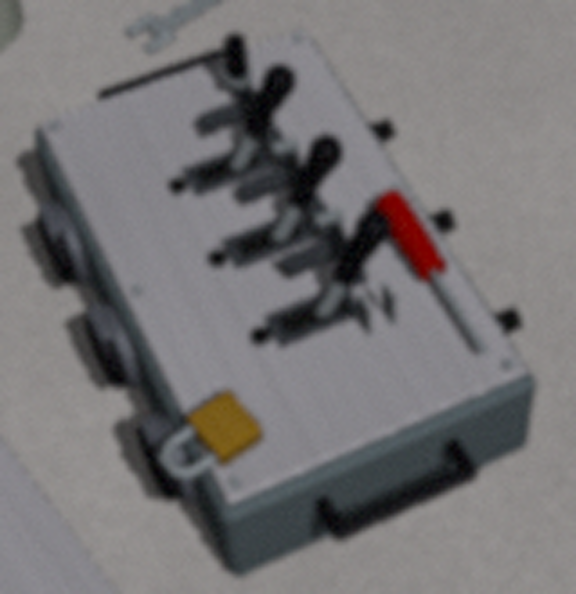

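```bash
cat > h.py <<'E'
import numpy as np,cv2
from scipy.spatial.transform import Rotation as R
from scipy.optimize import least_squares
CAM={"scene":(np.array([[449.9,0,312.9],[0,449.9,243.1],[0,0,1]]),np.array([.9464,.5239,1.0661]),R.from_quat([0.3127,0.897,-0.2942,-0.1051])),
"top":(np.array([[624.1,0,318.2],[0,624.1,250.9],[0,0,1]]),np.array([.2222,-.0044,1.6389]),R.from_quat([-0.6998,0.7077,-0.0646,0.0722]))}
def proj(c,p):
    K,t,r=CAM[c]; q=r.inv().apply(np.atleast_2d(p)-t)@K.T; return q[:,:2]/q[:,2:]
def unproj(c,uv,z):
    K,t,r=CAM[c]; d=r.apply(np.linalg.inv(K)@np.array([uv[0],uv[1],1])); return t+d*(z-t[2])/d[2]
E
python3 - <<'E'
from h import *
tc=np.array([[128,63],[706,170],[642,528],[56,408]])/4+[260,160]
sc=np.array([[230,502],[38,130],[298,35],[533,382]])/3.6+[205,175]
b=np.array([[.12,.19,.115],[.12,-.19,.115],[-.12,-.19,.115],[-.12,.19,.115]])
for c,u in(("top",tc),("scene",sc)): print(c,[np.round(unproj(c,x,.115),4).tolist() for x in u])
def pts(p,b): return R.from_euler('z',p[2]).apply(b)+[p[0],p[1],0]
for sel in("t","s","ts"):
    f=lambda p:np.concatenate([(proj(c,pts(p,b))-u).ravel() for k,c,u in(("t","top",tc),("s","scene",sc)) if k in sel])
    s=least_squares(f,[.4,-.1,-.18]); print(sel,np.round(s.x,4),np.round(f(s.x),1))
    g=[[-.085*np.sin(.5),y,.1+.085*np.cos(.5)] for y in(-.075,0,.075)]+[[-.0375,-.142,.177]]
    print((proj("top",pts(s.x,np.array(g)))-[260,160]).round(1)*4, (proj("scene",pts(s.x,np.array(g)))-[205,175]).round(1)*3.6)
E
```

```text
top [[0.7174, 0.0754, 0.115], [0.642, -0.289, 0.115], [0.4155, -0.2393, 0.115], [0.4946, 0.1205, 0.115]]
scene [[0.7171, 0.0767, 0.115], [0.649, -0.2754, 0.115], [0.4322, -0.2322, 0.115], [0.501, 0.1309, 0.115]]
t [ 0.5678 -0.083  -0.2099] [-1.  -2.7  1.9 -1.4  2.   1.9 -2.9  1.9]
[[496.8 356. ]
 [373.6 332. ]
 [250.8 308. ]
 [609.2 371.6]] [[275.4   93.24]
 [318.96 164.16]
 [365.04 240.12]
 [235.08  32.76]]
s [ 0.5723 -0.0781 -0.1988] [-1.7  4.8 -3.4 -2.1  2.4 -4.   2.9 -1.6]
[[489.6 347.6]
 [366.  324.8]
 [243.2 302. ]
 [601.6 362. ]] [[273.24 100.08]
 [317.52 171.  ]
 [365.04 246.96]
 [231.84  39.6 ]]
ts [ 0.5696 -0.0812 -0.2053] [-2.  -3.1  1.  -2.5  1.5  0.8 -3.5  1.5 -2.2  3.2 -2.9 -3.6  3.  -4.9
  2.6 -2.6]
[[494.  352.4]
 [370.8 329.2]
 [248.  305.6]
 [606.4 367.6]] [[274.68  95.76]
 [318.24 166.68]
 [365.04 242.64]
 [233.64  35.28]]
```

>>> send_rows:
  deltas:
    - {"grip": 0,"translation": [-0.032,-0.03,-0.006],"twist": [0,0,-1]}
    - {"grip": 0,"translation": [-0.064,-0.06,-0.012],"twist": [0,0,-2]}
    - {"grip": 0,"translation": [-0.096,-0.09,-0.02],"twist": [0,0,-3]}
    - {"grip": 0,"translation": [-0.13,-0.12,-0.026],"twist": [0,0,-4]}
    - {"grip": 0,"translation": [-0.16,-0.15,-0.03],"twist": [0,0,-4]}

```text
clock: 0.78
eef_pos: [0.2485, 0.2925, 0.261]
tool_rot: [0.101, 0.995, -0.001, -0.0]
ft_force: [0.8, 0.8, 0.5]
grip_width: -0.0003
```

>>> send_rows:
  deltas:
    - {"grip": 0,"translation": [-0.035,-0.035,-0.006],"twist": [0,0,0]}
    - {"grip": 0,"translation": [-0.07,-0.07,-0.012],"twist": [0,0,0]}
    - {"grip": 0,"translation": [-0.105,-0.105,-0.02],"twist": [0,0,0]}
    - {"grip": 0,"translation": [-0.14,-0.14,-0.026],"twist": [0,0,0]}
    - {"grip": 0,"translation": [-0.16,-0.17,-0.03],"twist": [0,0,0]}

```text
clock: 1.4
eef_pos: [0.3721, 0.0922, 0.2913]
tool_rot: [0.101, 0.995, -0.001, 0.0]
ft_force: [-0.2, 0.1, -1.0]
grip_width: -0.0001
```

>>> send_rows:
  deltas:
    - {"grip": 0,"translation": [-0.03,-0.037,-0.006],"twist": [0,0,0]}
    - {"grip": 0,"translation": [-0.06,-0.075,-0.012],"twist": [0,0,0]}
    - {"grip": 0,"translation": [-0.09,-0.112,-0.02],"twist": [0,0,0]}
    - {"grip": 0,"translation": [-0.12,-0.15,-0.025],"twist": [0,0,0]}
    - {"grip": 0,"translation": [-0.12,-0.15,-0.025],"twist": [0,0,0]}

```text
clock: 2.02
eef_pos: [0.4603, -0.0814, 0.316]
tool_rot: [0.104, 0.995, -0.001, -0.0]
ft_force: [-0.1, 0.6, 0.4]
grip_width: 0.0004
```

Run:
```python
from workcell import bot,camera
import cv2,numpy as np
o=bot.get_obs()
print(o["eef_pos"],o["tool_rot"],o["ft_force"])
for n in("wrist",):
    c=camera(n); cv2.imwrite(f"pics/{n}1.png",c["color"]); print(n,c["intrinsics"].tolist(),c["xyz"].tolist(),c["rotation"].tolist())
```

```text
[ 0.46030714 -0.08140404  0.315991  ] [ 1.03810133e-01  9.94596677e-01 -9.43163850e-04 -1.32155141e-04] [-0.12501161  0.58928139  0.41385598]
wrist [[428.8084816242641, 0.0, 310.29540373594125], [0.0, 428.8084816242641, 241.55115699943227], [0.0, 0.0, 1.0]] [0.3957917501239858, -0.06752111551685859, 0.460099811326869] [0.7698674955938007, 0.6245591457432859, 0.08191973897257557, 0.10256251295288935]
```

View pics/wrist1.png

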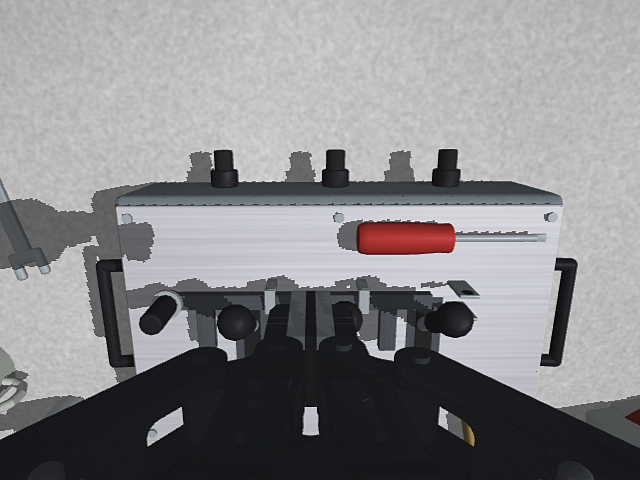

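Run:
```python
import cv2
a=cv2.imread("pics/wrist1.png")[175:375,90:350]; cv2.imwrite("pics/w1a.png",cv2.resize(a,None,fx=3,fy=3,interpolation=cv2.INTER_CUBIC))
a=cv2.imread("pics/wrist1.png")[175:375,320:580]; cv2.imwrite("pics/w1b.png",cv2.resize(a,None,fx=3,fy=3,interpolation=cv2.INTER_CUBIC))
```

```text
(no output)
```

View pics/w1a.png

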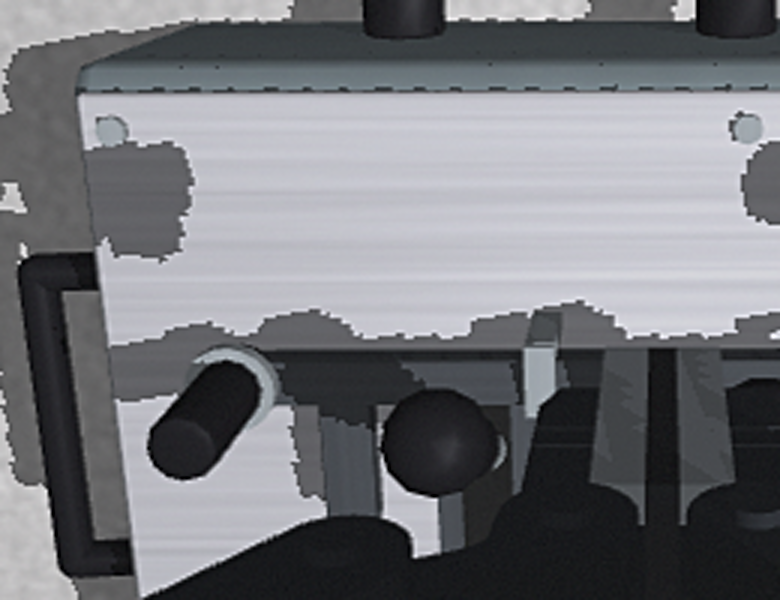

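View pics/w1b.png

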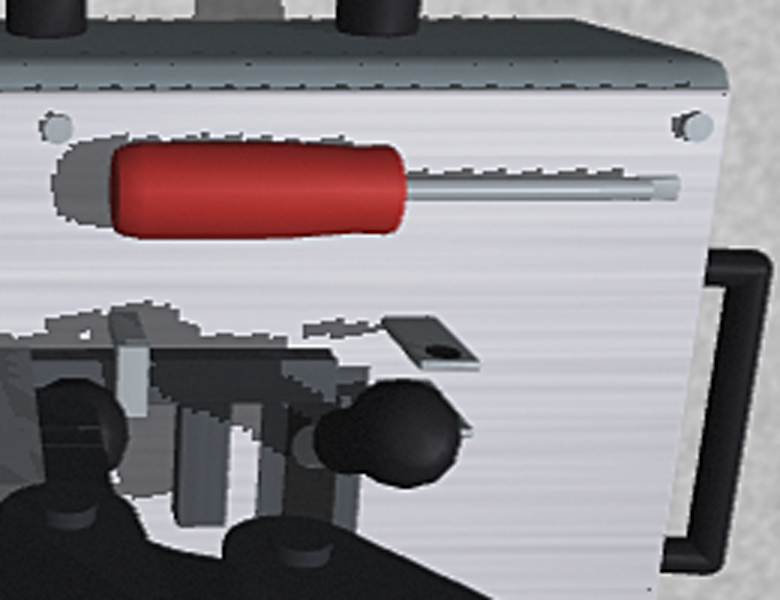

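```bash
cat >> h.py <<'E'
K=np.array([[428.81,0,310.295],[0,428.81,241.55],[0,0,1]])
CAM["w"]=(K,np.array([0.39579,-0.06752,0.4601]),R.from_quat([0.769867,0.624559,0.08192,0.1025625]))
def pts(p,b): return R.from_euler('z',p[2]).apply(b)+[p[0],p[1],0]
E
python3 - <<'E'
from h import *
s5,c5=np.sin(.49),np.cos(.49)
b=np.array([[-.1005*s5,-.075,.1+.1005*c5],[-.1005*s5,.075,.1+.1005*c5],[-.0375,-.1405,.177]])
u=np.array([[236.7,322.7],[455,319.3],[150.7,324]])
tc=np.array([[128,63],[706,170],[642,528],[56,408]])/4+[260,160]
sc=np.array([[230,502],[38,130],[298,35],[533,382]])/3.6+[205,175]
wd=np.array([[116,206],[563,205.7]])
cor=lambda q:np.array([[.12-q,.19-q,.115],[.12-q,-.19+q,.115],[-.12+q,-.19+q,.115],[-.12+q,.19-q,.115]])
def f(p):
    C=pts(p,cor(p[3])); r=[(proj("w",pts(p,b))-u),(proj("w",C[2:])-wd)]
    if full: r+=[(proj("top",C)-tc)*1,(proj("scene",C)-sc)*1]
    return np.concatenate(r).ravel()
for full in(0,1):
    s=least_squares(f,[.57,-.08,-.2,.003],loss="soft_l1"); print(s.x.round(4),f(s.x).round(1))
E
```

```text
[ 0.5728 -0.0804 -0.2062  0.0073] [ 0.2 -3.4 -0.4 -0.1 -1.2  0.8  0.3  0.5  1.7  0.2]
[ 0.5725 -0.0804 -0.205   0.0074] [ 0.  -3.7 -0.5 -0.7 -1.3  0.6  0.3  0.5  1.4 -0.3 -0.  -0.9 -2.8 -1.3
 -1.4 -3.9 -0.3 -1.9 -1.3  0.3 -0.2 -2.   1.1 -1.9 -2.1 -2.9]
```

>>> send_rows:
  deltas:
    - {"grip": 0,"translation": [-0.008,0.024,0.04],"twist": [0,0,0]}
    - {"grip": 0,"translation": [-0.015,0.024,0.09],"twist": [0,0,0]}
    - {"grip": 0,"translation": [-0.015,0.024,0.13],"twist": [0,0,0]}
    - {"grip": 0,"translation": [-0.015,0.024,0.151],"twist": [0,0,0]}
    - {"grip": 0,"translation": [-0.015,0.024,0.151],"twist": [0,0,0]}

```text
clock: 2.7
eef_pos: [0.4765, -0.0582, 0.1631]
tool_rot: [0.102, 0.995, -0.0, -0.003]
ft_force: [-0.6, -0.1, 0.1]
grip_width: 0.0002
```

```bash
cat > st.py <<'E'
from workcell import bot,camera
import cv2,numpy as np,sys
from scipy.spatial.transform import Rotation as R
o=bot.get_obs(); r=R.from_euler('z',-.2055)
print("t",round(o["clock"],2),"tcp_bank",r.inv().apply(np.array(o["eef_pos"])-[.5726,-.0804,0]).round(4),"F_bank",r.inv().apply(o["ft_force"]).round(1),
 "toolx,y in bank",(r.inv()*R.from_quat(o["tool_rot"])).as_matrix()[:,:2].T.round(3).tolist())
for n in sys.argv[2:]:
    cv2.imwrite(f"pics/{n}_{sys.argv[1]}.png",camera(n)["color"])
E
python3 st.py a scene wrist; python3 -c "
import cv2
a=cv2.imread('pics/scene_a.png')[140:340,180:400]; cv2.imwrite('pics/scene_ac.png',cv2.resize(a,None,fx=3,fy=3))"
```

```text
t 2.7 tcp_bank [-0.0986  0.0021  0.1631] F_bank [-0.6 -0.2  0.1] toolx,y in bank [[-1.0, -0.001, 0.006], [-0.001, 1.0, -0.001]]
```

View pics/scene_ac.png

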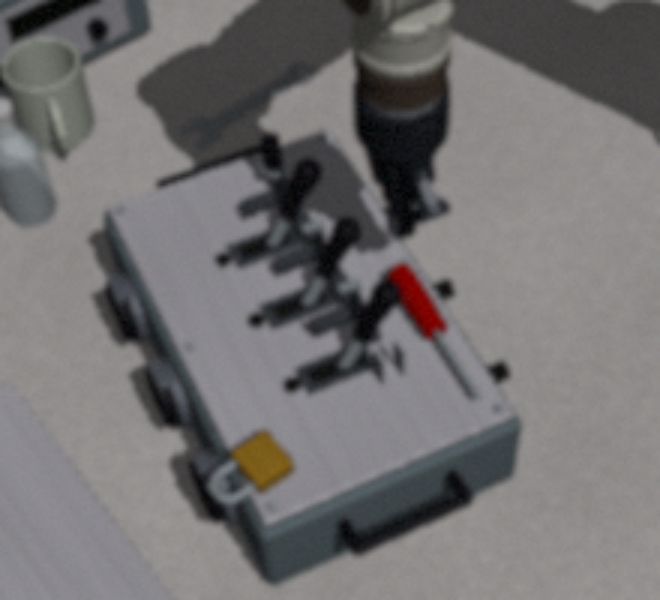

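View pics/wrist_a.png

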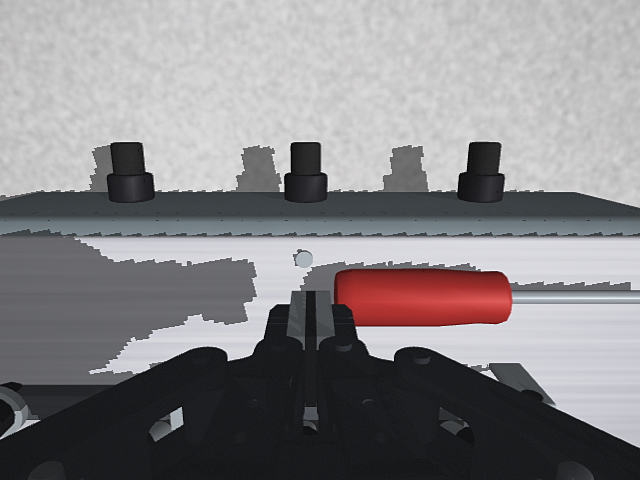

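>>> send_rows:
  deltas:
    - {"grip": 0,"translation": [-0.01,0,0],"twist": [0,0,0]}
    - {"grip": 0,"translation": [-0.018,0,0],"twist": [0,0,0]}
    - {"grip": 0,"translation": [-0.022,0,0],"twist": [0,0,0]}
    - {"grip": 0,"translation": [-0.024,0,0],"twist": [0,0,0]}

```text
clock: 3.3
eef_pos: [0.5027, -0.0639, 0.1657]
tool_rot: [0.102, 0.995, -0.001, -0.0]
ft_force: [0.3, 0.1, -0.0]
grip_width: 0.0001
```

```bash
python3 st.py b
```

```text
t 3.3 tcp_bank [-0.0718  0.0019  0.1657] F_bank [ 0.3  0.2 -0. ] toolx,y in bank [[-1.0, -0.0, 0.001], [-0.0, 1.0, -0.001]]
```

>>> send_rows:
  deltas:
    - {"grip": 0,"translation": [-0.002,0,0],"twist": [0,0,0]}
    - {"grip": 0,"translation": [-0.004,0,0],"twist": [0,0,0]}

```text
clock: 3.55
eef_pos: [0.5045, -0.0645, 0.1654]
tool_rot: [0.102, 0.995, -0.0, -0.003]
ft_force: [-5.9, 0.9, 3.6]
grip_width: 0.0
```

>>> send_rows:
  deltas:
    - {"grip": 0,"translation": [-0.002,0,0],"twist": [0,0,0]}
    - {"grip": 0,"translation": [-0.003,0,0],"twist": [0,0,0]}

```text
clock: 3.8
eef_pos: [0.5051, -0.0649, 0.1652]
tool_rot: [0.103, 0.995, -0.0, -0.005]
ft_force: [-6.8, 0.2, 4.5]
grip_width: 0.0001
```

>>> send_rows:
  deltas:
    - {"grip": 0,"translation": [-0.003,0,0],"twist": [0,0,0]}
    - {"grip": 0,"translation": [-0.005,0,0],"twist": [0,0,0]}

```text
clock: 4.05
eef_pos: [0.5078, -0.0657, 0.165]
tool_rot: [0.103, 0.995, -0.0, -0.007]
ft_force: [-5.4, 0.1, 3.8]
grip_width: 0.0003
```

```bash
python3 st.py b
```

```text
t 4.05 tcp_bank [-0.0665  0.0011  0.165 ] F_bank [-5.4 -1.   3.8] toolx,y in bank [[-1.0, 0.0, 0.014], [0.0, 1.0, -0.002]]
```

>>> send_rows:
  deltas:
    - {"grip": 0,"translation": [-0.003,0,0],"twist": [0,0,0]}
    - {"grip": 0,"translation": [-0.005,0,0],"twist": [0,0,0]}

```text
clock: 4.3
eef_pos: [0.5107, -0.0666, 0.1648]
tool_rot: [0.103, 0.995, -0.0, -0.009]
ft_force: [-5.4, 0.4, 3.7]
grip_width: 0.0
```

>>> send_rows:
  deltas:
    - {"grip": 0,"translation": [-0.003,0,0],"twist": [0,0,0]}
    - {"grip": 0,"translation": [-0.005,0,0],"twist": [0,0,0]}

```text
clock: 4.55
eef_pos: [0.5137, -0.0674, 0.1645]
tool_rot: [0.103, 0.995, -0.0, -0.011]
ft_force: [-4.6, 1.9, 4.0]
grip_width: -0.0003
```

```bash
python3 st.py b
```

```text
t 4.55 tcp_bank [-0.0603  0.0007  0.1645] F_bank [-4.9  0.9  4. ] toolx,y in bank [[-1.0, 0.0, 0.022], [0.0, 1.0, -0.003]]
```

>>> send_rows:
  deltas:
    - {"grip": 0,"translation": [-0.01,0,0],"twist": [0,-0.6,0]}
    - {"grip": 0,"translation": [-0.02,0,0],"twist": [0,-1.3,0]}
    - {"grip": 0,"translation": [-0.03,0,0],"twist": [0,-1.5,0]}
    - {"grip": 0,"translation": [-0.04,0,0],"twist": [0,-1.5,0]}
    - {"grip": 0,"translation": [-0.048,0,0],"twist": [0,-1.5,0]}

```text
clock: 5.18
eef_pos: [0.561, -0.0774, 0.1636]
tool_rot: [0.103, 0.995, -0.002, 0.002]
ft_force: [-4.9, -0.5, 5.1]
grip_width: -0.0001
```

```bash
python3 st.py b
```

```text
t 5.17 tcp_bank [-0.012   0.0006  0.1636] F_bank [-4.7 -1.5  5.1] toolx,y in bank [[-1.0, 0.0, -0.004], [0.0, 1.0, -0.003]]
```

>>> send_rows:
  deltas:
    - {"grip": 0,"translation": [-0.006,0,-0.001],"twist": [0,0,0]}
    - {"grip": 0,"translation": [-0.012,0,-0.001],"twist": [0,0,0]}
    - {"grip": 0,"translation": [-0.018,0,-0.001],"twist": [0,0,0]}

```text
clock: 5.55
eef_pos: [0.5781, -0.0808, 0.1638]
tool_rot: [0.103, 0.995, -0.001, 0.0]
ft_force: [-5.2, 1.0, 0.4]
grip_width: -0.0
```

```bash
python3 st.py c scene; python3 -c "
import cv2
a=cv2.imread('pics/scene_c.png')[140:340,180:400]; cv2.imwrite('pics/scene_cc.png',cv2.resize(a,None,fx=3,fy=3))"
```

```text
t 5.55 tcp_bank [0.0055 0.0008 0.1638] F_bank [-5.3 -0.   0.4] toolx,y in bank [[-1.0, 0.0, -0.001], [0.0, 1.0, -0.003]]
```

View pics/scene_cc.png

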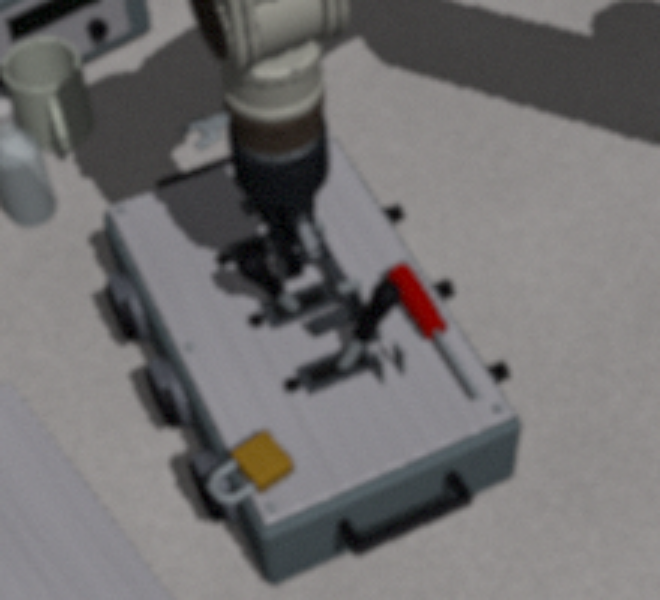

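Mid is leaning to the far side; continue in smaller steps until the buffer is felt.

>>> send_rows:
  deltas:
    - {"grip": 0,"translation": [-0.003,0,0],"twist": [0,0,0]}
    - {"grip": 0,"translation": [-0.006,0,0],"twist": [0,0,0]}

```text
clock: 5.85
eef_pos: [0.5848, -0.082, 0.1635]
tool_rot: [0.103, 0.995, -0.001, 0.001]
ft_force: [-5.3, 1.3, -0.2]
grip_width: -0.0003
```

>>> send_rows:
  deltas:
    - {"grip": 0,"translation": [-0.003,0,0],"twist": [0,0,0]}
    - {"grip": 0,"translation": [-0.005,0,0],"twist": [0,0,0]}

```text
clock: 6.1
eef_pos: [0.5863, -0.0823, 0.1634]
tool_rot: [0.102, 0.995, -0.001, -0.003]
ft_force: [-15.5, 4.1, 6.4]
grip_width: 0.0004
```

```bash
python3 st.py b
```

```text
t 6.1 tcp_bank [0.0138 0.001  0.1634] F_bank [-16.    0.8   6.4] toolx,y in bank [[-1.0, -0.0, 0.006], [-0.0, 1.0, -0.003]]
```

>>> send_rows:
  deltas:
    - {"grip": 0,"translation": [0.03,0,0],"twist": [0,0,0]}
    - {"grip": 0,"translation": [0.075,0,0],"twist": [0,0,0]}
    - {"grip": 0,"translation": [0.105,-0.004,-0.001],"twist": [0,0,0]}
    - {"grip": 0,"translation": [0.105,-0.04,-0.001],"twist": [0,0,0]}
    - {"grip": 0,"translation": [0.105,-0.076,-0.001],"twist": [0,0,0]}

```text
clock: 6.72
eef_pos: [0.4704, -0.1365, 0.1669]
tool_rot: [0.102, 0.995, -0.002, 0.001]
ft_force: [0.5, 0.8, -0.2]
grip_width: -0.0002
```

```bash
python3 st.py d scene; python3 -c "
import cv2
a=cv2.imread('pics/scene_d.png')[140:340,180:400]; cv2.imwrite('pics/scene_dc.png',cv2.resize(a,None,fx=3,fy=3))"
```

```text
t 6.72 tcp_bank [-0.0887 -0.0758  0.1669] F_bank [ 0.3  0.8 -0.2] toolx,y in bank [[-1.0, -0.002, -0.001], [-0.002, 1.0, -0.003]]
```

View pics/scene_dc.png

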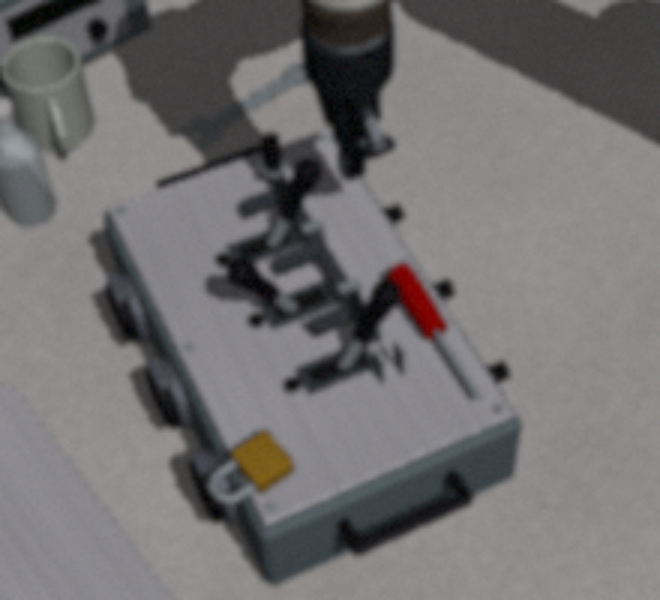

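Mid stays OFF (about (250,280) in the crop), and the tool is before the right lever. Probe right.

>>> send_rows:
  deltas:
    - {"grip": 0,"translation": [-0.008,0,0.001],"twist": [0,0,0]}
    - {"grip": 0,"translation": [-0.014,0,0.001],"twist": [0,0,0]}
    - {"grip": 0,"translation": [-0.016,0,0.001],"twist": [0,0,0]}

```text
clock: 7.15
eef_pos: [0.4865, -0.1433, 0.1659]
tool_rot: [0.103, 0.995, -0.003, 0.001]
ft_force: [-0.7, -0.1, -0.4]
grip_width: 0.0001
```

>>> send_rows:
  deltas:
    - {"grip": 0,"translation": [-0.003,0,0],"twist": [0,0,0]}
    - {"grip": 0,"translation": [-0.004,0,0],"twist": [0,0,0]}

```text
clock: 7.4
eef_pos: [0.4899, -0.1431, 0.1655]
tool_rot: [0.103, 0.995, -0.003, -0.0]
ft_force: [-3.0, 2.3, 1.1]
grip_width: -0.0001
```

```bash
python3 st.py b
```

```text
t 7.4 tcp_bank [-0.0682 -0.0783  0.1655] F_bank [-3.4  1.6  1.1] toolx,y in bank [[-1.0, 0.0, -0.0], [0.0, 1.0, -0.006]]
```

>>> send_rows:
  deltas:
    - {"grip": 0,"translation": [-0.003,0,0],"twist": [0,0,0]}
    - {"grip": 0,"translation": [-0.005,0,0],"twist": [0,0,0]}

```text
clock: 7.65
eef_pos: [0.4932, -0.1434, 0.1653]
tool_rot: [0.103, 0.995, -0.003, -0.002]
ft_force: [-6.1, 1.8, 2.4]
grip_width: 0.0
```

```bash
python3 st.py b
```

```text
t 7.65 tcp_bank [-0.0649 -0.0779  0.1653] F_bank [-6.3  0.5  2.4] toolx,y in bank [[-1.0, -0.0, 0.004], [-0.0, 1.0, -0.005]]
```

>>> send_rows:
  deltas:
    - {"grip": 0,"translation": [-0.003,0,0],"twist": [0,0,0]}
    - {"grip": 0,"translation": [-0.004,0,0],"twist": [0,0,0]}

```text
clock: 7.9
eef_pos: [0.4939, -0.1434, 0.165]
tool_rot: [0.102, 0.995, -0.002, -0.005]
ft_force: [-10.5, 2.7, 7.4]
grip_width: 0.0005
```

```bash
python3 st.py b
```

```text
t 7.9 tcp_bank [-0.0642 -0.0777  0.165 ] F_bank [-10.8   0.5   7.4] toolx,y in bank [[-1.0, -0.0, 0.01], [-0.0, 1.0, -0.006]]
```

>>> send_rows:
  deltas:
    - {"grip": 0,"translation": [-0.003,0,0],"twist": [0,0,0]}
    - {"grip": 0,"translation": [-0.005,0,0],"twist": [0,0,0]}

```text
clock: 8.15
eef_pos: [0.4943, -0.1434, 0.1648]
tool_rot: [0.102, 0.995, -0.002, -0.01]
ft_force: [-15.6, 3.9, 12.3]
grip_width: 0.0003
```

```bash
python3 st.py b
```

```text
t 8.15 tcp_bank [-0.0638 -0.0776  0.1648] F_bank [-16.1   0.7  12.3] toolx,y in bank [[-1.0, -0.0, 0.019], [-0.0, 1.0, -0.006]]
```

>>> send_rows:
  deltas:
    - {"grip": 0,"translation": [0.03,0,-0.005],"twist": [0,-1,0]}
    - {"grip": 0,"translation": [0.034,0.04,-0.005],"twist": [0,-1,0]}
    - {"grip": 0,"translation": [0.034,0.09,-0.005],"twist": [0,-1,0]}
    - {"grip": 0,"translation": [0.034,0.14,-0.005],"twist": [0,-1,0]}
    - {"grip": 0,"translation": [0.034,0.152,-0.002],"twist": [0,-1,0]}

```text
clock: 8.78
eef_pos: [0.4931, 0.0148, 0.1669]
tool_rot: [0.1, 0.995, -0.003, -0.0]
ft_force: [-0.2, -0.8, -0.2]
grip_width: 0.0002
```

```bash
python3 st.py e scene; python3 -c "
import cv2
a=cv2.imread('pics/scene_e.png')[140:340,180:400]; cv2.imwrite('pics/scene_ec.png',cv2.resize(a,None,fx=3,fy=3))"
```

```text
t 8.78 tcp_bank [-0.0972  0.077   0.1669] F_bank [-0.1 -0.8 -0.2] toolx,y in bank [[-1.0, -0.004, -0.0], [-0.004, 1.0, -0.005]]
```

View pics/scene_ec.png

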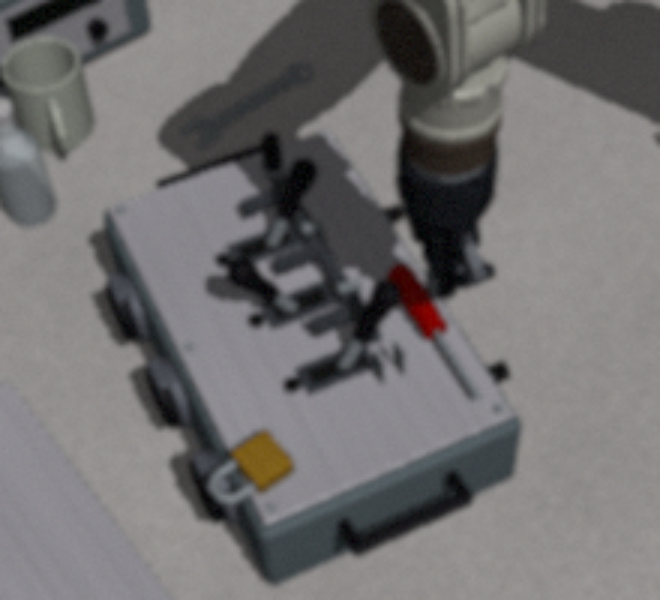

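>>> send_rows:
  deltas:
    - {"grip": 0,"translation": [-0.01,-0.001,0.002],"twist": [0,0,0]}
    - {"grip": 0,"translation": [-0.02,-0.001,0.002],"twist": [0,0,0]}
    - {"grip": 0,"translation": [-0.024,-0.001,0.002],"twist": [0,0,0]}

```text
clock: 9.2
eef_pos: [0.517, 0.0077, 0.1642]
tool_rot: [0.102, 0.995, -0.003, -0.001]
ft_force: [-1.0, -0.7, -0.3]
grip_width: 0.0002
```

>>> send_rows:
  deltas:
    - {"grip": 0,"translation": [-0.003,0,0],"twist": [0,0,0]}
    - {"grip": 0,"translation": [-0.005,0,0],"twist": [0,0,0]}

```text
clock: 9.45
eef_pos: [0.5201, 0.0062, 0.1638]
tool_rot: [0.102, 0.995, -0.003, -0.003]
ft_force: [-6.6, 0.6, 2.2]
grip_width: -0.0001
```

```bash
python3 st.py b
```

```text
t 9.45 tcp_bank [-0.0691  0.0741  0.1638] F_bank [-6.6 -0.8  2.2] toolx,y in bank [[-1.0, -0.001, 0.005], [-0.001, 1.0, -0.006]]
```

>>> send_rows:
  deltas:
    - {"grip": 0,"translation": [-0.003,0,0],"twist": [0,0,0]}
    - {"grip": 0,"translation": [-0.005,0,0],"twist": [0,0,0]}

```text
clock: 9.7
eef_pos: [0.5231, 0.0052, 0.1637]
tool_rot: [0.102, 0.995, -0.003, -0.004]
ft_force: [-5.0, 1.2, 4.8]
grip_width: 0.0001
```

>>> send_rows:
  deltas:
    - {"grip": 0,"translation": [-0.003,0,0],"twist": [0,0,0]}
    - {"grip": 0,"translation": [-0.005,0,0],"twist": [0,0,0]}

```text
clock: 9.95
eef_pos: [0.5263, 0.0043, 0.1637]
tool_rot: [0.102, 0.995, -0.002, -0.006]
ft_force: [-5.6, 1.4, 4.4]
grip_width: 0.0001
```

```bash
python3 st.py b
```

```text
t 9.95 tcp_bank [-0.0626  0.0734  0.1637] F_bank [-5.7  0.2  4.4] toolx,y in bank [[-1.0, -0.001, 0.012], [-0.001, 1.0, -0.006]]
```

>>> send_rows:
  deltas:
    - {"grip": 0,"translation": [-0.003,0,0],"twist": [0,0,0]}
    - {"grip": 0,"translation": [-0.006,0,0],"twist": [0,0,0]}

```text
clock: 10.2
eef_pos: [0.5306, 0.0031, 0.1637]
tool_rot: [0.102, 0.995, -0.002, -0.008]
ft_force: [-4.6, 1.3, 1.4]
grip_width: -0.0004
```

```bash
python3 st.py b
```

```text
t 10.2 tcp_bank [-0.0582  0.0732  0.1637] F_bank [-4.7  0.4  1.4] toolx,y in bank [[-1.0, -0.001, 0.015], [-0.001, 1.0, -0.006]]
```

Left is free (over 10 mm at even force). Push it on.

>>> send_rows:
  deltas:
    - {"grip": 0,"translation": [-0.01,0,0],"twist": [0,-0.5,0]}
    - {"grip": 0,"translation": [-0.02,0,0],"twist": [0,-1,0]}
    - {"grip": 0,"translation": [-0.03,0,0],"twist": [0,-1,0]}
    - {"grip": 0,"translation": [-0.04,0.001,0],"twist": [0,-1,0]}
    - {"grip": 0,"translation": [-0.05,0.001,0],"twist": [0,-1,0]}

```text
clock: 10.82
eef_pos: [0.5799, -0.0064, 0.1631]
tool_rot: [0.102, 0.995, -0.004, 0.001]
ft_force: [-3.4, 0.0, 2.7]
grip_width: -0.0003
```

```bash
python3 st.py b
```

```text
t 10.82 tcp_bank [-0.008   0.0739  0.1631] F_bank [-3.4 -0.7  2.7] toolx,y in bank [[-1.0, -0.001, -0.002], [-0.001, 1.0, -0.007]]
```

>>> send_rows:
  deltas:
    - {"grip": 0,"translation": [-0.006,0,-0.001],"twist": [0,0,0]}
    - {"grip": 0,"translation": [-0.012,0,-0.001],"twist": [0,0,0]}
    - {"grip": 0,"translation": [-0.018,0,-0.001],"twist": [0,0,0]}
    - {"grip": 0,"translation": [-0.022,0,-0.001],"twist": [0,0,0]}

```text
clock: 11.32
eef_pos: [0.6004, -0.0108, 0.1629]
tool_rot: [0.102, 0.995, -0.004, -0.001]
ft_force: [-10.5, 1.6, 1.3]
grip_width: 0.0002
```

```bash
python3 st.py b
```

```text
t 11.32 tcp_bank [0.0131 0.0738 0.1629] F_bank [-10.6  -0.6   1.3] toolx,y in bank [[-1.0, -0.001, 0.002], [-0.001, 1.0, -0.007]]
```

>>> send_rows:
  deltas:
    - {"grip": 0,"translation": [-0.003,0,0],"twist": [0,0,0]}
    - {"grip": 0,"translation": [-0.005,0,0],"twist": [0,0,0]}

```text
clock: 11.58
eef_pos: [0.6007, -0.0109, 0.1625]
tool_rot: [0.102, 0.995, -0.003, -0.007]
ft_force: [-18.2, 3.6, 9.3]
grip_width: -0.0
```

```bash
python3 st.py b
```

```text
t 11.57 tcp_bank [0.0133 0.0737 0.1625] F_bank [-18.6  -0.2   9.3] toolx,y in bank [[-1.0, -0.001, 0.013], [-0.001, 1.0, -0.007]]
```

>>> send_rows:
  deltas:
    - {"grip": 0,"translation": [0.03,0,-0.003],"twist": [0,-0.7,0]}
    - {"grip": 0,"translation": [0.07,0,-0.004],"twist": [0,-0.7,0]}
    - {"grip": 0,"translation": [0.105,-0.005,-0.004],"twist": [0,-0.7,0]}
    - {"grip": 0,"translation": [0.105,-0.06,-0.004],"twist": [0,-0.7,0]}
    - {"grip": 0,"translation": [0.105,-0.105,-0.004],"twist": [0,-0.7,0]}

```text
clock: 12.2
eef_pos: [0.4784, -0.0938, 0.1698]
tool_rot: [0.101, 0.995, -0.004, 0.002]
ft_force: [1.0, -1.5, -0.4]
grip_width: 0.0003
```

```bash
python3 st.py b
```

```text
t 12.2 tcp_bank [-0.0894 -0.0324  0.1698] F_bank [ 1.3 -1.2 -0.4] toolx,y in bank [[-1.0, -0.003, -0.005], [-0.003, 1.0, -0.008]]
```

>>> send_rows:
  deltas:
    - {"grip": 0,"translation": [0,-0.043,0.004],"twist": [-0.4,0,0]}
    - {"grip": 0,"translation": [-0.006,-0.043,0.005],"twist": [-0.4,0,0]}
    - {"grip": 0,"translation": [-0.014,-0.043,0.005],"twist": [-0.4,0,0]}

```text
clock: 12.58
eef_pos: [0.485, -0.1393, 0.1657]
tool_rot: [0.102, 0.995, -0.001, 0.004]
ft_force: [-0.7, 0.7, 0.3]
grip_width: 0.0001
```

```bash
python3 st.py f scene; python3 -c "
import cv2
a=cv2.imread('pics/scene_f.png')[140:340,180:400]; cv2.imwrite('pics/scene_fc.png',cv2.resize(a,None,fx=3,fy=3))"
```

```text
t 12.57 tcp_bank [-0.0737 -0.0755  0.1657] F_bank [-0.8  0.5  0.3] toolx,y in bank [[-1.0, -0.002, -0.007], [-0.002, 1.0, -0.001]]
```

View pics/scene_fc.png

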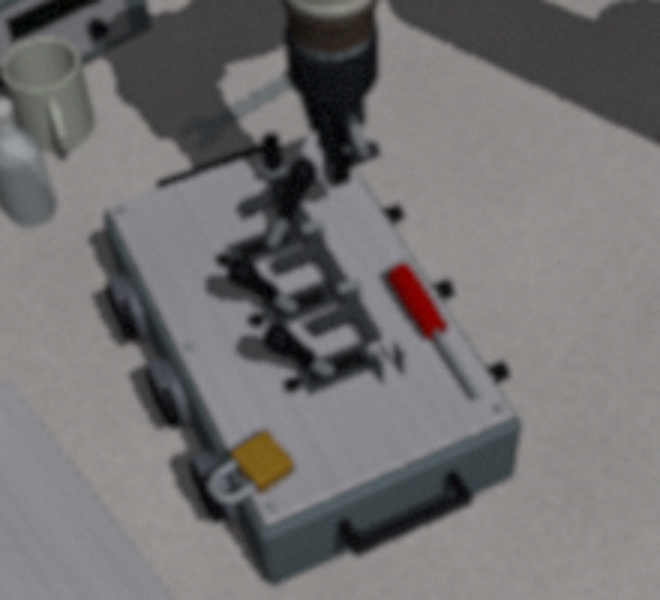

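Mid (250,280) and left (290,345) are both OFF; right should now be free. Still gently first.

>>> send_rows:
  deltas:
    - {"grip": 0,"translation": [-0.003,0,0],"twist": [0,0,0]}
    - {"grip": 0,"translation": [-0.006,0,0],"twist": [0,0,0]}
    - {"grip": 0,"translation": [-0.01,0,0],"twist": [0,0,0]}

```text
clock: 13.0
eef_pos: [0.4952, -0.1402, 0.1657]
tool_rot: [0.1, 0.995, -0.001, 0.003]
ft_force: [-4.9, 1.0, 2.8]
grip_width: -0.0001
```

>>> send_rows:
  deltas:
    - {"grip": 0,"translation": [-0.003,0,0],"twist": [0,0,0]}
    - {"grip": 0,"translation": [-0.006,0,0],"twist": [0,0,0]}

```text
clock: 13.25
eef_pos: [0.4996, -0.141, 0.1656]
tool_rot: [0.1, 0.995, -0.001, 0.001]
ft_force: [-5.7, -0.3, 4.6]
grip_width: 0.0
```

```bash
python3 st.py b
```

```text
t 13.25 tcp_bank [-0.0591 -0.0742  0.1656] F_bank [-5.6 -1.5  4.6] toolx,y in bank [[-1.0, -0.004, -0.003], [-0.004, 1.0, -0.001]]
```

>>> send_rows:
  deltas:
    - {"grip": 0,"translation": [-0.01,0,0],"twist": [0,0,0]}
    - {"grip": 0,"translation": [-0.02,0,0],"twist": [0,0,0]}
    - {"grip": 0,"translation": [-0.03,0,0],"twist": [0,0,0]}
    - {"grip": 0,"translation": [-0.04,0,0],"twist": [0,0,0]}
    - {"grip": 0,"translation": [-0.05,0,0],"twist": [0,0,0]}

```text
clock: 13.88
eef_pos: [0.5489, -0.1511, 0.1658]
tool_rot: [0.1, 0.995, -0.001, 0.001]
ft_force: [-4.7, -0.8, 3.3]
grip_width: 0.0001
```

```bash
python3 st.py b
```

```text
t 13.88 tcp_bank [-0.0088 -0.0741  0.1658] F_bank [-4.4 -1.8  3.3] toolx,y in bank [[-1.0, -0.004, -0.002], [-0.004, 1.0, -0.002]]
```

>>> send_rows:
  deltas:
    - {"grip": 0,"translation": [-0.006,0,0.001],"twist": [0,0,0]}
    - {"grip": 0,"translation": [-0.012,0,0.001],"twist": [0,0,0]}
    - {"grip": 0,"translation": [-0.018,0,0.001],"twist": [0,0,0]}
    - {"grip": 0,"translation": [-0.023,0,0.001],"twist": [0,0,0]}

```text
clock: 14.38
eef_pos: [0.571, -0.1554, 0.1639]
tool_rot: [0.1, 0.995, -0.001, -0.0]
ft_force: [-8.5, 2.5, 1.1]
grip_width: -0.0004
```

>>> send_rows:
  deltas:
    - {"grip": 0,"translation": [-0.003,0,0],"twist": [0,0,0]}
    - {"grip": 0,"translation": [-0.005,0,0],"twist": [0,0,0]}

```text
clock: 14.62
eef_pos: [0.5714, -0.1555, 0.1635]
tool_rot: [0.1, 0.995, -0.0, -0.005]
ft_force: [-17.9, 3.5, 9.2]
grip_width: 0.0002
```

```bash
python3 st.py b
```

```text
t 14.62 tcp_bank [ 0.0141 -0.0737  0.1635] F_bank [-18.2  -0.2   9.2] toolx,y in bank [[-1.0, -0.004, 0.011], [-0.004, 1.0, -0.001]]
```

>>> send_rows:
  deltas:
    - {"grip": 0,"translation": [0.03,0,-0.015],"twist": [0,-0.6,0]}
    - {"grip": 0,"translation": [0.0515,-0.01,-0.045],"twist": [0,-0.6,0]}
    - {"grip": 0,"translation": [0.0515,-0.06,-0.05],"twist": [0,-0.6,0]}
    - {"grip": 0,"translation": [0.0515,-0.109,-0.05],"twist": [0,-0.6,0]}
    - {"grip": 0,"translation": [0.0515,-0.109,-0.05],"twist": [0,-0.6,0]}

```text
clock: 15.25
eef_pos: [0.5005, -0.2556, 0.2149]
tool_rot: [0.103, 0.995, -0.001, 0.002]
ft_force: [0.6, 0.2, 0.2]
grip_width: 0.0001
```

```bash
python3 st.py g scene wrist; python3 -c "
import cv2
a=cv2.imread('pics/scene_g.png')[140:340,180:400]; cv2.imwrite('pics/scene_gc.png',cv2.resize(a,None,fx=3,fy=3))"
```

```text
t 15.25 tcp_bank [-0.0349 -0.1862  0.2149] F_bank [0.6 0.4 0.2] toolx,y in bank [[-1.0, 0.001, -0.004], [0.001, 1.0, -0.003]]
```

View pics/scene_gc.png

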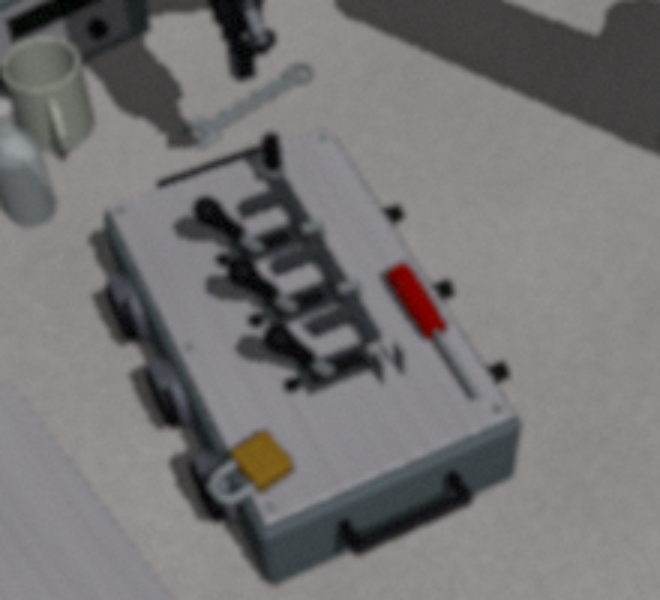

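View pics/wrist_g.png

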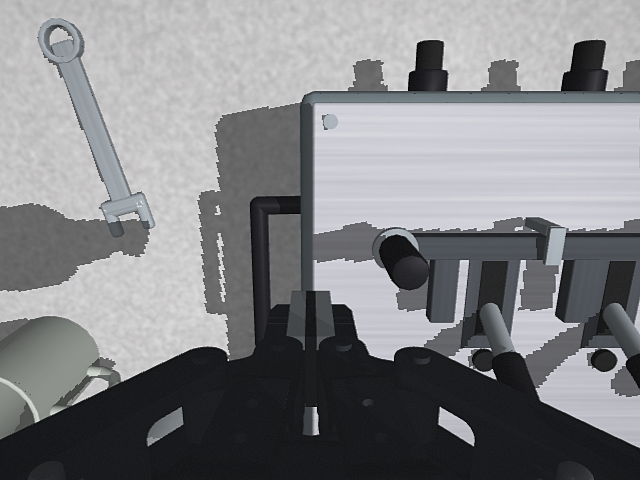

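>>> send_rows:
  deltas:
    - {"grip": 0,"translation": [0.0025,0.002,0.03],"twist": [0,0,0]}
    - {"grip": 0,"translation": [0.0025,0.002,0.06],"twist": [0,0,0]}
    - {"grip": 0,"translation": [0.0025,0.002,0.065],"twist": [0,0,0]}
    - {"grip": 0,"translation": [0.0025,0.01,0.065],"twist": [0,0,0]}
    - {"grip": 0,"translation": [0.0025,0.016,0.065],"twist": [0,0,0]}

```text
clock: 15.98
eef_pos: [0.5027, -0.2361, 0.1509]
tool_rot: [0.101, 0.995, -0.001, 0.002]
ft_force: [-0.3, -0.3, 1.4]
grip_width: 0.0
```

```bash
python3 st.py b
```

```text
t 15.97 tcp_bank [-0.0367 -0.1667  0.1509] F_bank [-0.3 -0.4  1.4] toolx,y in bank [[-1.0, -0.004, -0.005], [-0.004, 1.0, -0.001]]
```

>>> send_rows:
  deltas:
    - {"grip": 0,"translation": [0,0.005,0],"twist": [0,0,0]}
    - {"grip": 0,"translation": [0,0.01,0],"twist": [0,0,0]}
    - {"grip": 0,"translation": [0,0.015,0],"twist": [0,0,0]}
    - {"grip": 0,"translation": [0,0.02,0],"twist": [0,0,0]}

```text
clock: 16.48
eef_pos: [0.5072, -0.2167, 0.1515]
tool_rot: [0.101, 0.995, -0.001, 0.003]
ft_force: [-0.6, -2.3, 2.1]
grip_width: -0.0001
```

```bash
python3 st.py b
```

```text
t 16.48 tcp_bank [-0.0362 -0.1468  0.1515] F_bank [-0.1 -2.4  2.1] toolx,y in bank [[-1.0, -0.003, -0.006], [-0.003, 1.0, -0.002]]
```

>>> send_rows:
  deltas:
    - {"grip": 0,"translation": [0,0.005,0],"twist": [0,0,0]}
    - {"grip": 0,"translation": [0,0.01,0],"twist": [0,0,0]}
    - {"grip": 0,"translation": [0,0.015,0],"twist": [0,0,0]}
    - {"grip": 0,"translation": [0,0.018,0],"twist": [0,0,0]}

```text
clock: 16.98
eef_pos: [0.5109, -0.1987, 0.1515]
tool_rot: [0.101, 0.995, -0.001, 0.003]
ft_force: [-1.3, -3.1, 2.1]
grip_width: -0.0
```

```bash
python3 st.py b
```

```text
t 16.98 tcp_bank [-0.0362 -0.1284  0.1515] F_bank [-0.6 -3.3  2.1] toolx,y in bank [[-1.0, -0.004, -0.006], [-0.004, 1.0, -0.002]]
```

>>> send_rows:
  deltas:
    - {"grip": 0,"translation": [0,0.003,0],"twist": [0,0,0]}
    - {"grip": 0,"translation": [0,0.006,0],"twist": [0,0,0]}

```text
clock: 17.23
eef_pos: [0.5111, -0.1976, 0.1517]
tool_rot: [0.102, 0.995, -0.007, 0.002]
ft_force: [-5.3, -20.3, 1.2]
grip_width: -0.0008
```

```bash
python3 st.py b
```

```text
t 17.23 tcp_bank [-0.0363 -0.1272  0.1517] F_bank [ -1.1 -20.9   1.2] toolx,y in bank [[-1.0, -0.001, -0.006], [-0.001, 1.0, -0.013]]
```

>>> send_rows:
  deltas:
    - {"grip": 0,"translation": [0,-0.02,0],"twist": [0.4,0,0]}
    - {"grip": 0,"translation": [0,-0.045,0],"twist": [0.4,0,0]}
    - {"grip": 0,"translation": [0,-0.05,-0.05],"twist": [0.4,0,0]}
    - {"grip": 0,"translation": [0.05,-0.05,-0.1],"twist": [0.4,0,0]}
    - {"grip": 0,"translation": [0.09,0.0,-0.14],"twist": [0.4,0,0]}

```text
clock: 17.85
eef_pos: [0.4298, -0.1917, 0.2816]
tool_rot: [0.104, 0.995, -0.01, 0.002]
ft_force: [0.8, 0.1, 0.5]
grip_width: -0.0002
```

>>> send_rows:
  deltas:
    - {"grip": 0,"translation": [0.02,0.05,-0.02],"twist": [0,0,0]}
    - {"grip": 0,"translation": [0.03,0.09,-0.04],"twist": [0,0,0]}
    - {"grip": 0,"translation": [0.03,0.11,-0.04],"twist": [0,0,0]}
    - {"grip": 0,"translation": [0.03,0.11,-0.04],"twist": [0,0,0]}

```text
clock: 18.35
eef_pos: [0.423, -0.0757, 0.3192]
tool_rot: [0.103, 0.995, -0.009, 0.002]
ft_force: [-0.6, 0.6, -0.3]
grip_width: 0.0001
```

```bash
python3 st.py h scene wrist top; python3 -c "
import cv2
a=cv2.imread('pics/scene_h.png')[140:340,180:400]; cv2.imwrite('pics/scene_hc.png',cv2.resize(a,None,fx=3,fy=3))
a=cv2.imread('pics/top_h.png')[160:310,260:460]; cv2.imwrite('pics/top_hc.png',cv2.resize(a,None,fx=4,fy=4))"
```

```text
t 18.35 tcp_bank [-0.1474 -0.0259  0.3192] F_bank [-0.7  0.5 -0.3] toolx,y in bank [[-1.0, -0.0, -0.006], [0.0, 1.0, -0.017]]
```

View pics/scene_hc.png

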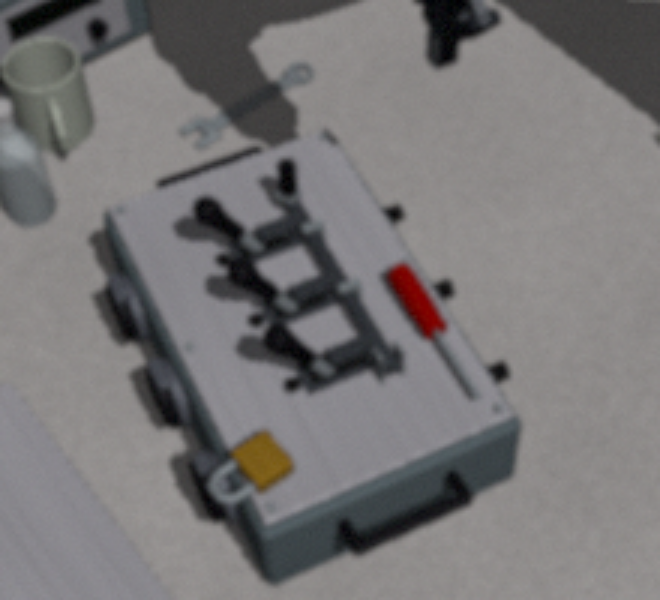

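View pics/wrist_h.png

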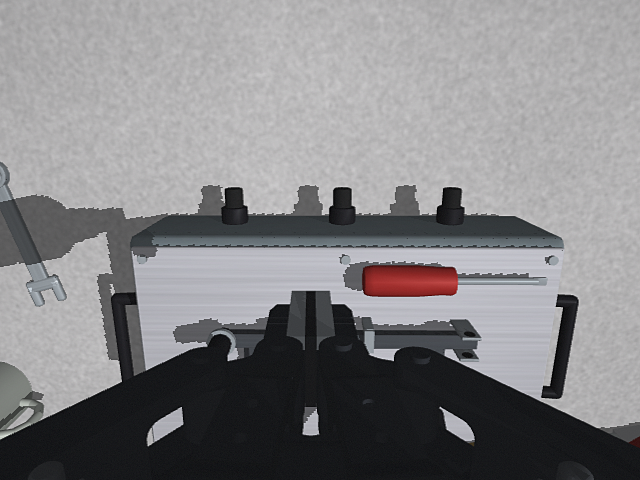

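View pics/top_hc.png

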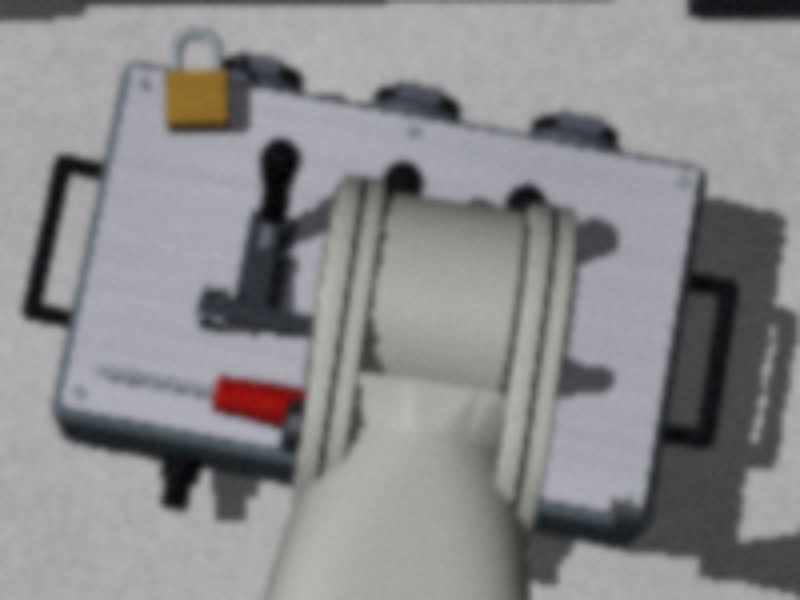

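```bash
python3 -c "
from workcell import bot
print(bot.job_done())"
```

```text
the job is handed in; nothing more can be done
None
```

All three isolator levers are at OFF, the locking bar is across at its stop, and the job is handed in at about 18.4 s; no verdict comes back.

- **Order found:** mid, then left, then right. Mid was free on the first touch. Right was blocked when I felt it after mid. It moved about 5 mm, then resisted, and I backed off at about 20 N total on the tool, roughly 7–8 N by my estimate at the grip. Left was free next, and after it right was free too.
- **Levers home:** each was pushed until it met its buffer at 17–21 N, with the tool stopping within 1 mm of the same place for all three (bank x 13.3 to 14.1 mm).
- **Locking bar:** it slid at about 3 N and stopped firmly at 21 N. The stop came at about the full 38 mm of travel, well past the 25 mm interlock stop.
- **Last checks:** the scene picture shows all three levers leaning to OFF with a bar tongue in front of each. The padlock, screwdriver and spanner lie where they were. The other loose things are outside the close-up crops, and I did not compare them before and after. The arm is clear, with force readings near zero.

No check failed or disagreed. The arm partly hid the mid and right levers in the last top view, so I judged those two from the scene picture and the forces.

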